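# Tighten the hidden foot bolt of an upturned sweets stand with a hex key

## Robot

A 6-joint arm with a two-finger parallel gripper is mounted at the origin on the work surface. World frame = base frame: x ahead of the robot, y to its left, z up, the work surface at z = 0. Lengths are in m, angles in rad, forces in N, time in s.
With the tool pointing down it reaches from about 0.25 to 0.775 m from the base axis. Payload 4 kg.
Tool frame: the origin (TCP) lies at the very end of the fingers, on their centre line; the grasp point (between the pads) lies hold_point_z behind it (hold_point_z is the distance from the TCP to the grasp point, in m); z points along the fingers, y is the line along which they close (so a half turn about z gives the same grasp; the last joint's range is limited). The gripper opens to 94 mm and grips with 3 to 60 N. Pads are 16 mm wide; open, the fingers measure 119 mm over their backs; the gripper's body (75 mm by 177 mm) begins 78 mm behind the grasp point.
Start: joints at [1.097, 0.087, 1.371, -0, 1.684, -0.103], TCP at [0.199, 0.513, 0.206] pointing down, gripper open.
Joint ranges: [-3.1, 3.1], [-0.76, 2.03], [0.27, 2.55], [-1.08, 4.22], [0.17, 2.65], [-2.57, 2.57]. Speed limits (rad/s): [2.79, 2.79, 3.14, 3.14, 3.14, 3.14].

## Interface

Orientations are given as a 3x3 rotation matrix whose columns are the frame's x, y, z axes.
In Python, from bench import * gives the robot as it stands.
- The arm moves only by the tool send_rows, never from a script. Its argument "moves" is a list of rows, each a list of 7 numbers: the shift along the tool's x, y, z scaled (see below), then the turn, a rotation vector about the tool's x, y, z scaled (see below), then the finger opening in mm, from 0 to 94. A call has exactly 8 rows; each row shifts and turns the commanded pose from where the row before left it, along the tool's axes as they then stand; what a row does not reach is not made up. The controller multiplies each number of a shift by 4 cm and each number of a turn by 4 degrees. A row lasts 1/10 s, in which the tool goes at most 50 mm and 8.59 degrees, less where a joint would pass 70% of its speed; a pose out of reach is approached as far as the arm can. A call with a number of a shift or a turn outside -1 to 1 is refused whole. A call with a gripper value outside its range is refused whole. The fingers move at their own pace and stop on an object; the grip force is fixed at half the most. Time passes only in rows, so rows that do not move let the fingers close, or fill a call up. It gives the time, the measured TCP pose, the force, the opening and the grip force at its end, in the units of the state.
- sense(): the state, without advancing time (a new reading comes with each control period).
- capture(name): name is "scene" or "top" or "wrist"; returns a dict with "image" (400x640x3 uint8, red, green, blue), "vertical_fov" (degrees; the focal length in pixels is half the picture's height over the tangent of half this angle, whatever the lens; pixels are square), "cx", "cy" (the principal point, pixels), "pose" (4x4, takes a point from camera to world coordinates). Camera axes: x right, y up, looking along -z (the intrinsics and any distortion apply to the point x, -y, -z); pixel columns grow to the right and rows downward; lengths in m; the calibration is good to about 2 mm. A picture is of the moment at which its call begins. There is no depth.
- job_done(): hands the job in; it is judged then, once.
The state is a dict: "time_s": time; "joint_pos": joint angles; "qvel": joint speeds; "effort": joint torques, N m; "ee_pos": TCP position; "eef_rot": TCP orientation; "ft_force": force on the tool from outside, world axes, zero at the start; "ft_torque": the same for the moment, N m; "grip_width": finger opening in m; "finger_force": force on a finger pad.
Only numpy, scipy, OpenCV 4.12 (cv2) and the standard library are available. Lean on these libraries where they do the work, as an engineer would, in place of code of your own. Each camera call takes 0.05 s, during which the arm holds its last target. There are 200 camera calls.

## Task

The wooden sweets stand lies upside down because its foot bolt has worked loose. Take the orange-handled hex key out of its wooden block, feel for the bolt's hex socket at the bottom of the hole in the foot without pressing hard, then turn the bolt clockwise (seen from above), a quarter turn or so at a time with fresh grips as needed, until it comes up snug against clearly stiffer resistance; do not force it further. Leave the key standing fully down in the bolt, let go of it, and do not disturb the bowl, the box and the cup.

Things in the scene. Friction and masses are not known exactly. Their poses are not given: they have to be found in the camera images.
- stand: round wooden pedestal stand, upside down on a thin black rubber mat, cannot move; origin on the table under its axis, z up. The dark dish below is 200 mm across, up to 21 mm high; the foot is a disc 110 mm across, from 46 to 95 mm high. Free above.
- well (a point): Centre of mouth of the round hole in the foot's top, 95 mm above the table; hole 44 mm across, 20 mm deep. Its whole bottom is the bolt's steel face, 75 mm above the table, with a hex socket 21.5 mm across flats, 22 mm deep. The socket's centre lies off this point by up to 5.5 mm along x and 5.5 mm along y of the stand, its hexagon at any angle: neither is reported. It does not shift sideways.
- bolt (a joint): Turn of the foot bolt's thread in rad, growing clockwise seen from above; starts between 0.8 and 1.5. Turning takes about 0.15 N m up to 3.3, where it is home and goes no further: from there the key still yields a little, against a torque that climbs by about 2 N m per rad (springing back when let go). Snug is above 3.2. The stiff end at 3.3 is its only stop; only the key can turn it.
- key_grip (a point): Centre of the key's orange handle, a square block 34 by 34 mm (sides along this point's x and y), 40 mm high; z up along the steel shank. The key weighs about 0.25 kg. In its block the handle's underside rests on the block's top, so this point is 100 mm above the table.
- key_tip (a point): Tip of the key, 95 mm below key_grip on its axis. From the tip up: a round cone 11 mm across, growing to 19.4 mm at 9 mm, then a hexagon 20 mm across flats up to 75 mm, where the handle begins; two flats face the handle's x and -x sides. Tip height: on the bolt's face 75 mm above the table, only the cone in the socket about 66 mm, fully down 53 mm.
- block: dark wooden tool block 70 by 70 by 80 mm, fixed, that holds the key upright in a loose hole 28 mm across right through its middle; origin under its centre. The key is drawn straight up by 80 mm to clear it.
- bowl: bystander: dark wooden bowl, 130 mm across, 60 mm high, loose; origin under its centre
- tray_box: bystander: open wooden two-part box, 100 by 130 by 60 mm, loose; origin under its centre
- cup: bystander: blue ceramic cup, 72 mm across, 75 mm high, loose; origin under its centre

How it is judged:
By the outcome, as a careful person would: the job done as asked, in the order asked, and still so for the second after the job is handed in, with the robot touching nothing.
It also fails if it takes over 72 s, if anything falls off the work surface, if the arm or the gripper's body presses on something with over 40 N, if the wrist force passes 120 N, or if a joint passes its speed limit or range.

## Working session

There is one attempt and no reset: what is moved stays moved. The work goes in short steps, Python scripts to look and compute and a tool call to move; the robot and the scene stay as the last step left them, time stands still between calls to the robot, and variables do not carry over. Pictures are saved under pics/ and viewed, at most 10 in all, crops included, and the job is handed in when it is done.

Besides the shell and the picture viewer there is one more tool, called after "Emit:" as name(argument=value, ...) on one line, values as JSON. send_rows: Moves the arm, as the interface text tells. Shifts and turns lie within -1 to 1; 1 stands for 4 cm of shift or 4 degrees of turn. Its arguments: {"type":"object","properties":{"moves":{"type":"array"}},"required":["moves"]}

```bash
mkdir -p pics; ls; python3 - <<'E'
from bench import *
import cv2,numpy as np
s=sense()
for k,v in s.items(): print(k,np.round(v,3).tolist())
ims=[]
for n in("scene","top"):
    c=capture(n); print(n,c["vertical_fov"],c["cx"],c["cy"],np.round(c["pose"],3).tolist(),[k for k in c])
    cv2.imwrite(f"pics/{n}0.png",c["image"][:,:,::-1])
E
```

```text
pics
time_s 0.0
joint_pos [1.097, 0.088, 1.372, -0.0, 1.684, -0.103]
qvel [0.001, 0.0, -0.001, -0.001, -0.002, 0.001]
effort [-0.003, -34.018, -30.242, 0.071, 0.033, -0.0]
ee_pos [0.199, 0.512, 0.204]
eef_rot [[-0.932, 0.362, -0.001], [0.362, 0.932, -0.002], [0.0, -0.002, -1.0]]
ft_force [-0.129, 0.752, 0.305]
ft_torque [-0.026, 0.05, 0.015]
finger_force 0.0
grip_width 0.094
scene 49.30168224250951 318.08759559520723 206.8116428918548 [[-0.844, -0.316, 0.432, 1.064], [0.535, -0.524, 0.662, 0.651], [0.017, 0.791, 0.612, 0.692], [0.0, 0.0, 0.0, 1.0]] ['image', 'vertical_fov', 'cx', 'cy', 'pose']
top 50.021357080426384 321.87317690402557 196.50422354311348 [[-0.004, 0.997, -0.082, 0.512], [-1.0, -0.005, -0.003, -0.004], [-0.003, 0.082, 0.997, 1.384], [0.0, 0.0, 0.0, 1.0]] ['image', 'vertical_fov', 'cx', 'cy', 'pose']
```

View pics/top0.png

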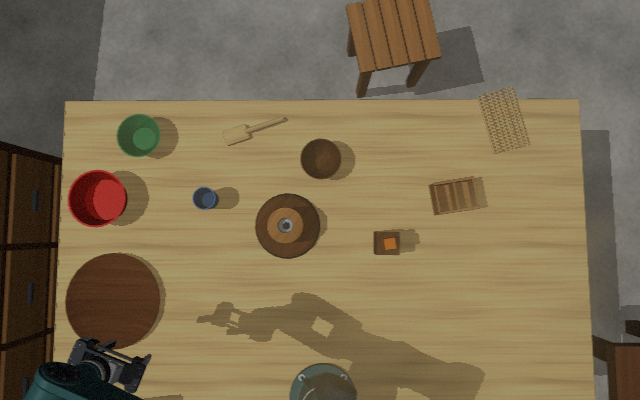

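View pics/scene0.png

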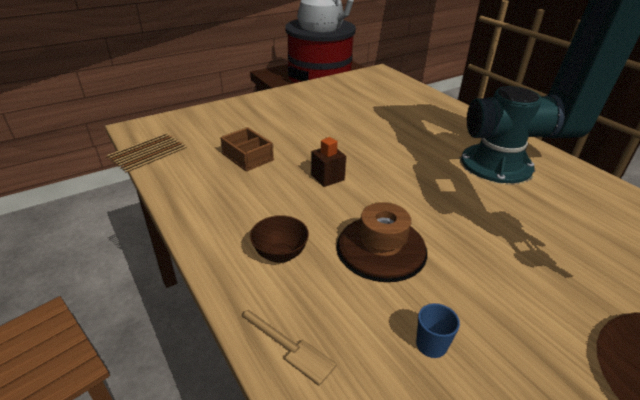

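The top view shows the key handle at about (390,243), the block at (387,243), the stand and hole at about (287,226), the bowl at (321,158), the box at (457,196) and the cup at (205,198). The scene view agrees with this layout.

```bash
cat > h.py <<'E'
from bench import *
import cv2,numpy as np
def ray(c,u,v):
    f=200/np.tan(np.radians(c["vertical_fov"]/2)); P=np.array(c["pose"])
    d=P[:3,:3]@np.array([(u-c["cx"])/f,-(v-c["cy"])/f,-1]); return P[:3,3],d
def onplane(c,u,v,z):
    o,d=ray(c,u,v); return o+d*(z-o[2])/d[2]
def cross(c1,p1,c2,p2):
    o1,d1=ray(c1,*p1);o2,d2=ray(c2,*p2)
    t=np.linalg.lstsq(np.c_[d1,-d2],o2-o1,rcond=None)[0]
    a,b=o1+t[0]*d1,o2+t[1]*d2; return (a+b)/2,np.linalg.norm(a-b)
def blob(m,near=None):
    n,l,s,ce=cv2.connectedComponentsWithStats(m.astype(np.uint8))
    i=1+np.argmax(s[1:,4]) if near is None else 1+np.argmin(np.linalg.norm(ce[1:]-near,axis=1)+(s[1:,4]<15)*1e3)
    return l==i,ce[i],s[i]
def orange(c):
    h=cv2.cvtColor(c["image"],cv2.COLOR_RGB2HSV).astype(int)
    return (h[...,0]<14)&(h[...,0]>4)&(h[...,1]>200)&(h[...,2]>120)
E
python3 - <<'E'
from h import *
t=capture("top");s=capture("scene")
for c,nm in((t,(390,243)),(s,(329,146))):
    m,ce,st=blob(orange(c),np.array(nm)); print(ce,st)
    if c is t:
        cn=cv2.findContours(m.astype(np.uint8),0,2)[0][0]; r=cv2.minAreaRect(cn);print(r)
        p=np.array([onplane(c,u,v,.12)[:2] for u,v in cv2.boxPoints(r)]);print(p.round(4).tolist(),p.mean(0))
    a=ce
print("key",onplane(t,*r[0],.12),"cross",)
# foot disc/hole in top
im=t["image"][195:260,250:325]; cv2.imwrite("pics/foot.png",cv2.resize(im,None,fx=8,fy=8,interpolation=2)[:,:,::-1])
h=cv2.cvtColor(t["image"],cv2.COLOR_RGB2HSV).astype(int)
roi=np.zeros((400,640),bool);roi[188:264,250:325]=1
m=(h[...,2]>110)&(h[...,1]>110)&roi
print(onplane(t,286,226,.095))
for q in((287,226),(270,226),(262,226),(286,218)):print(q,h[q[1],q[0]],onplane(t,*q,.095).round(4))
for nm,q,z in(("bowl",(321,158),.06),("box",(457,196),.06),("cup",(205,198),.075)):print(nm,onplane(t,*q,z).round(3))
E
```

```text
Traceback (most recent call last):
  File "h.py", line 14, in blob
    i=1+np.argmax(s[1:,4]) if near is None else 1+np.argmin(np.linalg.norm(ce[1:]-near,axis=1)+(s[1:,4]<15)*1e3)
                                                  ~~~~~~~~~^^^^^^^^^^^^^^^^^^^^^^^^^^^^^^^^^^^^^^^^^^^^^^^^^^^^^
ValueError: attempt to get argmin of an empty sequence
```

```bash
sed -i 's/(h\[...,0\]<14).*/(h[...,0]<14)\&(h[...,0]>2)\&(h[...,1]>190)\&(h[...,2]>90)/' h.py
python3 - <<'E'
from h import *
t=capture("top");s=capture("scene")
print(cv2.cvtColor(t["image"],cv2.COLOR_RGB2HSV)[243,388:393].tolist(),cv2.cvtColor(s["image"],cv2.COLOR_RGB2HSV)[146,327:332].tolist())
m,ce,st=blob(orange(t),np.array((390,243))); print(ce,st)
cn=cv2.findContours(m.astype(np.uint8),0,2)[0][0]; r=cv2.minAreaRect(cn);print(r)
p=np.array([onplane(t,u,v,.12)[:2] for u,v in cv2.boxPoints(r)]);print(p.round(4).tolist(),p.mean(0))
im=t["image"][195:260,250:325]; cv2.imwrite("pics/foot.png",cv2.resize(im,None,fx=8,fy=8,interpolation=2)[:,:,::-1])
for q in((286,226),):print(q,onplane(t,*q,.095).round(4))
for nm,q,z in(("block",(387,243),.08),("bowl",(321,158),.06),("box",(457,196),.06),("cup",(205,198),.075)):print(nm,onplane(t,*q,z).round(3))
E
```

```text
[[14, 185, 165], [15, 192, 163], [15, 190, 164], [15, 196, 163], [15, 188, 164]] [[10, 216, 72], [9, 203, 102], [9, 206, 124], [10, 211, 123], [10, 213, 121]]
[103.61363636 175.29545455] [ 95 172  17   9  44]
((103.12931060791016, 175.69827270507812), (17.857677459716797, 5.908790111541748), 23.198589324951172)
[[0.6838, 0.6778], [0.7001, 0.6715], [0.6787, 0.6218], [0.6625, 0.6281]] [0.68125936 0.64977477]
(286, 226) [0.5298 0.1075 0.095 ]
block [ 0.477 -0.197  0.08 ]
bowl [0.742 0.002 0.06 ]
box [ 0.621 -0.419  0.06 ]
cup [0.617 0.358 0.075]
```

View pics/foot.png

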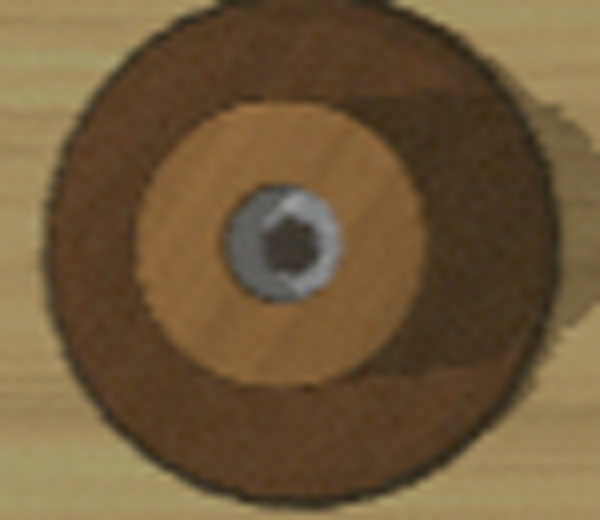

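Emit:
send_rows(moves=[[-0.95, -0.54, -0.2, 0, 0, 0, 94], [-0.95, -0.54, -0.2, 0, 0, 0, 94], [-0.95, -0.54, -0.2, 0, 0, 0, 94], [-0.95, -0.54, -0.2, 0, 0, 0, 94], [-0.95, -0.54, -0.2, 0, 0, 0, 94], [-0.95, -0.54, -0.2, 0, 0, 0, 94], [-0.95, -0.54, -0.2, 0, 0, 0, 94], [-0.95, -0.54, -0.2, 0, 0, 0, 94]])

```text
time_s: 1.1
ee_pos: [0.4208, 0.2399, 0.27]
eef_rot: [[-0.932, 0.362, 0.001], [0.362, 0.932, 0.0], [-0.0, 0.001, -1.0]]
ft_force: [-0.5, 0.5, 0.4]
grip_width: 0.0939
finger_force: 0.0
```

Emit:
send_rows(moves=[[-0.95, -0.54, -0.2, 0, 0, 0, 94], [-0.95, -0.54, -0.2, 0, 0, 0, 94], [-0.95, -0.54, -0.2, 0, 0, 0, 94], [-0.95, -0.54, -0.2, 0, 0, 0, 94], [0, 0, 0, 0, 0, 0, 94], [0, 0, 0, 0, 0, 0, 94], [0, 0, 0, 0, 0, 0, 94], [0, 0, 0, 0, 0, 0, 94]])

```text
time_s: 1.9
ee_pos: [0.5296, 0.107, 0.3015]
eef_rot: [[-0.933, 0.36, -0.0], [0.36, 0.933, 0.0], [0.0, 0.0, -1.0]]
ft_force: [-0.6, -0.3, 0.4]
grip_width: 0.094
finger_force: 0.0
```

```bash
python3 - <<'E'
from h import *
import bench
print([(k,getattr(bench,k)) for k in dir(bench) if not k.startswith('_') and not callable(getattr(bench,k))])
s=sense(); print(s["time_s"],s["ee_pos"],np.round(s["eef_rot"],3).tolist(),s["joint_pos"],s["ft_force"])
c=capture("wrist"); cv2.imwrite("pics/w0.png",c["image"][:,:,::-1]); print(c["vertical_fov"],np.round(c["pose"],3).tolist())
E
```

```text
[('hold_point_z', 0.0188)]
1.9 [0.52955861 0.10702724 0.30152918] [[-0.933, 0.36, -0.0], [0.36, 0.933, 0.0], [0.0, 0.0, -1.0]] [ 9.42245889e-02  6.70528945e-02  1.20359648e+00  3.84647886e-04
  1.87103862e+00 -1.10770945e+00] [-0.64176114 -0.28411812  0.429891  ]
69.3407860402892 [[0.359, -0.908, -0.214, 0.468], [0.933, 0.35, 0.081, 0.131], [0.001, -0.229, 0.974, 0.482], [0.0, 0.0, 0.0, 1.0]]
```

View pics/w0.png

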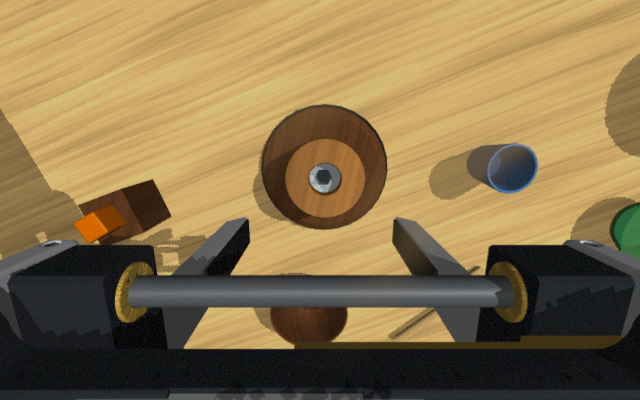

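The wrist view shows the stand centred at about (325,167), the well and hex socket at (324,178), and the key at (98,224). I'll go lower for a close look at the socket.

Emit:
send_rows(moves=[[0, 0, 1, 0, 0, 0, 94], [0, 0, 1, 0, 0, 0, 94], [0, 0, 1, 0, 0, 0, 94], [0, 0, 1, 0, 0, 0, 94], [0, 0, 0, 0, 0, 0, 94], [0, 0, 0, 0, 0, 0, 94], [0, 0, 0, 0, 0, 0, 94], [0, 0, 0, 0, 0, 0, 94]])

```text
time_s: 2.75
ee_pos: [0.5322, 0.1062, 0.1449]
eef_rot: [[-0.932, 0.362, 0.006], [0.362, 0.932, 0.001], [-0.005, 0.003, -1.0]]
ft_force: [0.7, -0.7, -1.3]
grip_width: 0.0942
finger_force: 0.0
```

```bash
python3 - <<'E'
from h import *
import pickle
s=sense(); print(s["ee_pos"])
c=capture("wrist"); pickle.dump(c,open("w1.pkl","wb"))
# rectified 10px/mm... image of plane z=.075 around (0.53,.107)
def rect(z,x0,y0,R,pxmm):
    P=np.array(c["pose"]);f=200/np.tan(np.radians(c["vertical_fov"]/2))
    n=int(2*R*pxmm); ys,xs=np.mgrid[0:n,0:n]
    X=x0-(ys-n/2)/pxmm/1000*-1*-1; Y=y0-(xs-n/2)/pxmm/1000   # up = +x, left=+y
    q=(np.stack([X,Y,np.full_like(X,z)],-1)-P[:3,3])@P[:3,:3]
    u=c["cx"]+f*q[...,0]/-q[...,2]; v=c["cy"]-f*q[...,1]/-q[...,2]
    return cv2.remap(c["image"],u.astype(np.float32),v.astype(np.float32),1)
a=rect(.075,.53,.1075,26,10); b=rect(.095,.53,.1075,65,4)
cv2.imwrite("pics/rect.png",np.hstack([a,cv2.resize(b,(280,280),interpolation=cv2.INTER_AREA) if 0 else a[:,:0]])[:,:,::-1])
g=cv2.GaussianBlur(cv2.cvtColor(a,cv2.COLOR_RGB2GRAY),(0,0),3)
print(g[260,::20].tolist(),g[::20,260].tolist())
# foot disc by V/S thresholds
h=cv2.cvtColor(b,cv2.COLOR_RGB2HSV); print(h[260,::20].tolist())
E
```

```text
[0.53224803 0.10620974 0.1449257 ]
[95, 87, 103, 105, 102, 103, 103, 66, 48, 47, 46, 47, 49, 47, 45, 55, 82, 98, 152, 195, 204, 186, 85, 83, 110, 111] [164, 199, 178, 159, 156, 154, 97, 78, 63, 53, 49, 50, 47, 47, 49, 48, 46, 110, 161, 158, 107, 120, 121, 119, 118, 111]
[[14, 162, 101], [14, 161, 95], [15, 164, 169], [15, 163, 174], [15, 161, 166], [15, 164, 168], [15, 169, 164], [15, 165, 164], [30, 3, 98], [120, 2, 103], [110, 8, 101], [120, 5, 50], [120, 11, 48], [150, 5, 50], [98, 10, 99], [95, 9, 162], [15, 102, 108], [15, 169, 145], [16, 169, 148], [15, 167, 153], [15, 167, 151], [15, 160, 153], [15, 167, 147], [13, 160, 75], [13, 179, 54], [12, 172, 52]]
```

View pics/rect.png

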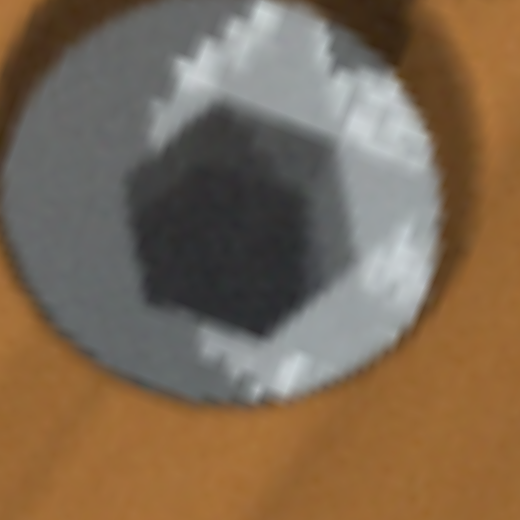

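The rectified view of the bolt face shows the hex vertices around a centre at pixel (242,220). That puts the socket at about (0.534, 0.109), with vertices at about 10.5° mod 60 and flat normals at 40.5° mod 60. Next I'll move over to the key.

Emit:
send_rows(moves=[[-0.18, -0.95, -0.7, 0, 0, 0, 94], [-0.18, -0.95, -0.7, 0, 0, 0, 94], [-0.18, -0.95, -0.7, 0, 0, 0, 94], [-0.18, -0.95, -0.7, 0, 0, 0, 94], [-0.18, -0.95, 0, 0, 0, 0, 94], [-0.18, -0.95, 0, 0, 0, 0, 94], [-0.18, -0.95, 0, 0, 0, 0, 94], [-0.18, -0.95, 0, 0, 0, 0, 94]])

```text
time_s: 3.6
ee_pos: [0.4739, -0.2002, 0.2555]
eef_rot: [[-0.932, 0.362, 0.003], [0.362, 0.932, -0.002], [-0.004, -0.0, -1.0]]
ft_force: [0.1, -0.1, -0.1]
grip_width: 0.0943
finger_force: 0.0
```

Emit:
send_rows(moves=[[0, 0, 0, 0, 0, 0, 94], [0, 0, 0, 0, 0, 0, 94], [0, 0, 0, 0, 0, 0, 94], [0, 0, 0, 0, 0, 0, 94], [0, 0, 0, 0, 0, 0, 94], [0, 0, 0, 0, 0, 0, 94], [0, 0, 0, 0, 0, 0, 94], [0, 0, 0, 0, 0, 0, 94]])

```text
time_s: 4.4
ee_pos: [0.474, -0.1981, 0.2534]
eef_rot: [[-0.932, 0.362, -0.0], [0.362, 0.932, 0.0], [0.0, 0.0, -1.0]]
ft_force: [-0.9, -0.2, 0.1]
grip_width: 0.0938
finger_force: 0.0
```

```bash
cat >> h.py <<'E'
def rect(c,z,x0,y0,R,pxmm):
    P=np.array(c["pose"]);f=200/np.tan(np.radians(c["vertical_fov"]/2))
    n=int(2*R*pxmm); ys,xs=np.mgrid[0:n,0:n]
    X=x0-(ys-n/2)/pxmm/1000; Y=y0-(xs-n/2)/pxmm/1000   # up=+x, left=+y
    q=(np.stack([X,Y,np.full_like(X,z)],-1)-P[:3,3])@P[:3,:3]
    u=c["cx"]+f*q[...,0]/-q[...,2]; v=c["cy"]-f*q[...,1]/-q[...,2]
    return cv2.remap(c["image"],u.astype(np.float32),v.astype(np.float32),1)
E
python3 - <<'E'
from h import *
s=sense(); print(s["ee_pos"],np.round(s["eef_rot"],3).tolist())
c=capture("wrist")
a=rect(c,.12,.475,-.2,50,5); cv2.imwrite("pics/key.png",a[:,:,::-1])
E
```

```text
[ 0.47397631 -0.19811394  0.25341518] [[-0.932, 0.362, -0.0], [0.362, 0.932, 0.0], [0.0, 0.0, -1.0]]
```

View pics/key.png

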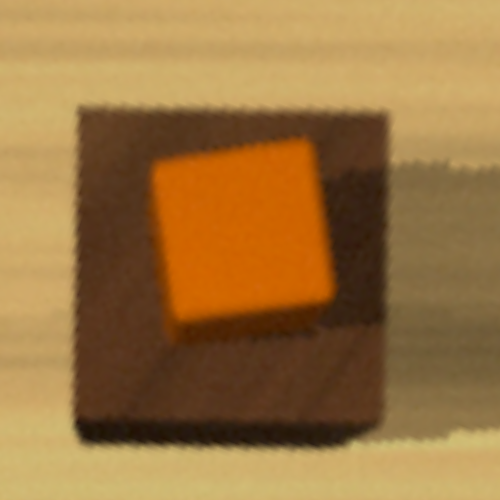

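The key's top face has corners (151,160), (314,137), (335,299) and (175,322), so the handle centre is at about (0.479, -0.199) and its sides are at 8° mod 90. The 33 mm side fits the given size.

Emit:
send_rows(moves=[[-0.125, 0.03, 0.4, 0, 0, -0.91, 94], [0, 0, 0.4, 0, 0, -0.91, 94], [0, 0, 0.4, 0, 0, -0.91, 94], [0, 0, 0.4, 0, 0, -0.91, 94], [0, 0, 0.4, 0, 0, -0.91, 94], [0, 0, 0.3, 0, 0, -0.91, 94], [0, 0, 0.3, 0, 0, -0.91, 94], [0, 0, 0.3, 0, 0, -0.92, 94]])

```text
time_s: 5.25
ee_pos: [0.479, -0.1991, 0.1369]
eef_rot: [[-0.99, -0.14, -0.0], [-0.14, 0.99, 0.0], [0.0, 0.0, -1.0]]
ft_force: [0.3, -0.4, -0.0]
grip_width: 0.0937
finger_force: 0.0
```

Emit:
send_rows(moves=[[0, 0, 0.5, 0, 0, 0, 94], [0, 0, 0.5, 0, 0, 0, 94], [0, 0, 0.3, 0, 0, 0, 94], [0, 0, 0, 0, 0, 0, 94], [0, 0, 0, 0, 0, 0, 94], [0, 0, 0, 0, 0, 0, 94], [0, 0, 0, 0, 0, 0, 94], [0, 0, 0, 0, 0, 0, 94]])

```text
time_s: 6.05
ee_pos: [0.4795, -0.1993, 0.0864]
eef_rot: [[-0.99, -0.138, 0.002], [-0.138, 0.99, -0.001], [-0.001, -0.001, -1.0]]
ft_force: [-0.4, 0.1, 0.0]
grip_width: 0.0937
finger_force: 0.0
```

Emit:
send_rows(moves=[[0, 0, 0, 0, 0, 0, 20], [0, 0, 0, 0, 0, 0, 20], [0, 0, 0, 0, 0, 0, 20], [0, 0, 0, 0, 0, 0, 20], [0, 0, 0, 0, 0, 0, 20], [0, 0, 0, 0, 0, 0, 20], [0, 0, 0, 0, 0, 0, 20], [0, 0, 0, 0, 0, 0, 20]])

```text
time_s: 6.85
ee_pos: [0.479, -0.1992, 0.0855]
eef_rot: [[-0.99, -0.138, 0.0], [-0.138, 0.99, -0.0], [-0.0, -0.0, -1.0]]
ft_force: [0.5, 2.0, -0.6]
grip_width: 0.0341
finger_force: 29.9
```

Emit:
send_rows(moves=[[0, 0, -0.3, 0, 0, 0, 20], [0, 0, -0.6, 0, 0, 0, 20], [0, 0, -0.6, 0, 0, 0, 20], [0, 0, -0.6, 0, 0, 0, 20], [0, 0, -0.6, 0, 0, 0, 20], [0, 0, -0.6, 0, 0, 0, 20], [0, 0, -0.5, 0, 0, 0, 20], [0, 0, -0.1, 0, 0, 0, 20]])

```text
time_s: 7.65
ee_pos: [0.48, -0.1996, 0.245]
eef_rot: [[-0.99, -0.138, 0.005], [-0.138, 0.99, -0.003], [-0.005, -0.003, -1.0]]
ft_force: [0.1, -0.5, -2.0]
grip_width: 0.034
finger_force: 30.0
```

Emit:
send_rows(moves=[[-0.3, 0.92, 0, 0, 0, 0, 20], [-0.3, 0.92, 0, 0, 0, 0, 20], [-0.3, 0.92, 0, 0, 0, 0, 20], [-0.3, 0.92, 0, 0, 0, 0, 20], [-0.3, 0.92, 0, 0, 0, 0, 20], [-0.3, 0.92, 0, 0, 0, 0, 20], [-0.3, 0.92, 0, 0, 0, 0, 20], [-0.3, 0.92, 0, 0, 0, 0, 20]])

```text
time_s: 8.45
ee_pos: [0.533, 0.1073, 0.2403]
eef_rot: [[-0.99, -0.138, -0.002], [-0.138, 0.99, -0.0], [0.002, 0.0, -1.0]]
ft_force: [-0.1, -0.4, -2.3]
grip_width: 0.0338
finger_force: 30.0
```

Emit:
send_rows(moves=[[0, 0, 0, 0, 0, 0, 20], [0, 0, 0, 0, 0, 0, 20], [0, 0, 0, 0, 0, 0, 20], [0, 0, 0, 0, 0, 0, 20], [0, 0, 0, 0, 0, 0, 20], [0, 0, 0, 0, 0, 0, 20], [0, 0, 0, 0, 0, 0, 20], [0, 0, 0, 0, 0, 0, 20]])

```text
time_s: 9.25
ee_pos: [0.5336, 0.1055, 0.2416]
eef_rot: [[-0.991, -0.137, 0.0], [-0.137, 0.991, 0.0], [-0.0, 0.0, -1.0]]
ft_force: [0.1, -0.3, -2.7]
grip_width: 0.0338
finger_force: 30.0
```

```bash
python3 - <<'E'
from h import *
s=sense()
for k in("ee_pos","eef_rot","joint_pos","ft_force","ft_torque"): print(k,np.round(s[k],4).tolist())
c=capture("scene");im=c["image"][110:270,300:480]
w=capture("wrist")["image"][100:400,100:540]
cv2.imwrite("pics/held.png",np.hstack([cv2.resize(im,(338,300),interpolation=2),w])[:,:,::-1])
E
```

```text
ee_pos [0.5336, 0.1055, 0.2416]
eef_rot [[-0.9905, -0.1373, 0.0002], [-0.1373, 0.9905, 0.0001], [-0.0002, 0.0001, -1.0]]
joint_pos [0.0908, 0.0693, 1.319, 0.0001, 1.7531, -1.6177]
ft_force [0.0752, -0.27, -2.7212]
ft_torque [0.0324, 0.0387, -0.0405]
```

View pics/held.png

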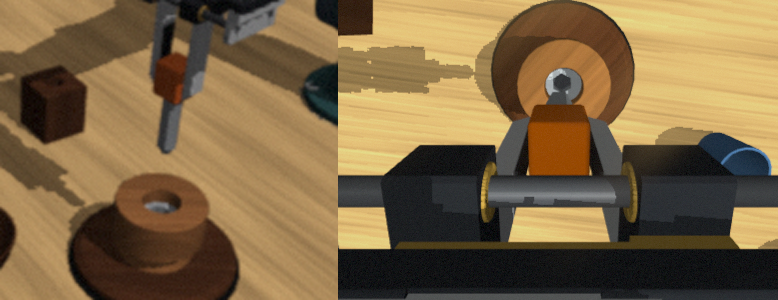

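The scene crop shows the key held upright above the stand, and the wrist view shows its tip heading for the well. I'll go down to just above the bolt face.

Emit:
send_rows(moves=[[-0.01, 0.1, 0.2, 0, 0, -0.6, 20], [0, 0, 0.4, 0, 0, 0, 20], [0, 0, 0.4, 0, 0, 0, 20], [0, 0, 0.4, 0, 0, 0, 20], [0, 0, 0.4, 0, 0, 0, 20], [0, 0, 0.2, 0, 0, 0, 20], [0, 0, 0, 0, 0, 0, 20], [0, 0, 0, 0, 0, 0, 20]])

```text
time_s: 10.15
ee_pos: [0.5337, 0.1098, 0.1621]
eef_rot: [[-0.984, -0.179, 0.001], [-0.179, 0.984, 0.0], [-0.001, -0.0, -1.0]]
ft_force: [1.5, 0.1, -2.5]
grip_width: 0.0339
finger_force: 30.0
```

Emit:
send_rows(moves=[[0, 0, 0.04, 0, 0, 0, 20], [0, 0, 0.04, 0, 0, 0, 20], [0, 0, 0.04, 0, 0, 0, 20], [0, 0, 0.04, 0, 0, 0, 20], [0, 0, 0.04, 0, 0, 0, 20], [0, 0, 0, 0, 0, 0, 20], [0, 0, 0, 0, 0, 0, 20], [0, 0, 0, 0, 0, 0, 20]])

```text
time_s: 10.95
ee_pos: [0.5334, 0.1098, 0.1535]
eef_rot: [[-0.984, -0.179, 0.0], [-0.179, 0.984, 0.0], [-0.0, 0.0, -1.0]]
ft_force: [-0.5, 0.1, -1.9]
grip_width: 0.0335
finger_force: 30.0
```

Emit:
send_rows(moves=[[0, 0, 0.04, 0, 0, 0, 20], [0, 0, 0.04, 0, 0, 0, 20], [0, 0, 0.04, 0, 0, 0, 20], [0, 0, 0.04, 0, 0, 0, 20], [0, 0, 0.03, 0, 0, 0, 20], [0, 0, 0, 0, 0, 0, 20], [0, 0, 0, 0, 0, 0, 20], [0, 0, 0, 0, 0, 0, 20]])

```text
time_s: 11.75
ee_pos: [0.5335, 0.1098, 0.1462]
eef_rot: [[-0.984, -0.179, 0.0], [-0.179, 0.984, 0.0], [-0.0, 0.0, -1.0]]
ft_force: [-0.4, -0.7, 0.1]
grip_width: 0.0338
finger_force: 30.0
```

Emit:
send_rows(moves=[[0, 0, 0.02, 0, 0, 0, 20], [0, 0, 0.02, 0, 0, 0, 20], [0, 0, 0.02, 0, 0, 0, 20], [0, 0, 0, 0, 0, 0, 20], [0, 0, 0, 0, 0, 0, 20], [0, 0, 0, 0, 0, 0, 20], [0, 0, 0, 0, 0, 0, 20], [0, 0, 0, 0, 0, 0, 20]])

```text
time_s: 12.55
ee_pos: [0.5339, 0.1098, 0.1455]
eef_rot: [[-0.984, -0.179, 0.002], [-0.179, 0.984, 0.0], [-0.002, -0.0, -1.0]]
ft_force: [-2.8, -0.7, 6.5]
grip_width: 0.0337
finger_force: 30.0
```

Emit:
send_rows(moves=[[0, 0, 0, 0, 0, 0.5, 20], [0, 0, 0, 0, 0, 0.5, 20], [0, 0, 0, 0, 0, 0.5, 20], [0, 0, 0, 0, 0, 0.5, 20], [0, 0, 0, 0, 0, 0.5, 20], [0, 0, 0, 0, 0, 0.5, 20], [0, 0, 0, 0, 0, 0, 20], [0, 0, 0, 0, 0, 0, 20]])

```text
time_s: 13.35
ee_pos: [0.5343, 0.1101, 0.1458]
eef_rot: [[-1.0, 0.029, 0.004], [0.029, 1.0, 0.001], [-0.004, 0.001, -1.0]]
ft_force: [-1.7, 0.7, 6.9]
grip_width: 0.0338
finger_force: 30.0
```

Emit:
send_rows(moves=[[0, 0, 0, 0, 0, 0.5, 20], [0, 0, 0, 0, 0, 0.5, 20], [0, 0, 0, 0, 0, 0.5, 20], [0, 0, 0, 0, 0, 0.5, 20], [0, 0, 0, 0, 0, 0.5, 20], [0, 0, 0, 0, 0, 0.5, 20], [0, 0, 0, 0, 0, 0, 20], [0, 0, 0, 0, 0, 0, 20]])

```text
time_s: 14.15
ee_pos: [0.5341, 0.1104, 0.1458]
eef_rot: [[-0.972, 0.236, 0.003], [0.236, 0.972, 0.001], [-0.003, 0.002, -1.0]]
ft_force: [-2.2, -0.0, 6.4]
grip_width: 0.034
finger_force: 30.0
```

Emit:
send_rows(moves=[[0.01, 0, 0, 0, 0, 0.25, 20], [0.01, 0, 0, 0, 0, 0.25, 20], [0, 0, 0, 0, 0, 0.25, 20], [0, 0, 0, 0, 0, 0.25, 20], [0, 0, 0, 0, 0, 0.25, 20], [0, 0, 0, 0, 0, 0.25, 20], [0, 0, 0, 0, 0, 0, 20], [0, 0, 0, 0, 0, 0, 20]])

```text
time_s: 14.95
ee_pos: [0.5336, 0.1104, 0.1458]
eef_rot: [[-0.942, 0.337, 0.004], [0.337, 0.942, 0.001], [-0.003, 0.002, -1.0]]
ft_force: [-1.1, -0.1, 8.1]
grip_width: 0.034
finger_force: 30.0
```

Emit:
send_rows(moves=[[0.02, 0, 0, 0, 0, 0, 20], [0, 0.02, 0, 0, 0, 0, 20], [-0.02, 0, 0, 0, 0, 0, 20], [-0.02, 0, 0, 0, 0, 0, 20], [0, -0.02, 0, 0, 0, 0, 20], [0, -0.02, 0, 0, 0, 0, 20], [0.02, 0, 0, 0, 0, 0, 20], [0.02, 0, 0, 0, 0, 0, 20]])

```text
time_s: 15.75
ee_pos: [0.5323, 0.1094, 0.1432]
eef_rot: [[-0.942, 0.337, 0.002], [0.337, 0.942, -0.0], [-0.002, 0.0, -1.0]]
ft_force: [3.0, -0.4, -4.7]
grip_width: 0.0337
finger_force: 30.0
```

```bash
python3 - <<'E'
from h import *
s=sense()
for k in("ee_pos","eef_rot","joint_pos","ft_force","ft_torque"): print(k,np.round(s[k],4).tolist())
# recheck the saved close view of the socket: fit dark mask
import pickle
c=pickle.load(open("w1.pkl","rb")); a=rect(c,.075,.53,.1075,26,10)
g=cv2.GaussianBlur(cv2.cvtColor(a,cv2.COLOR_RGB2GRAY),(0,0),3)
m,ce,st=blob((g<75),np.array((240,220)))
cn=max(cv2.findContours(m.astype(np.uint8),0,2)[0],key=cv2.contourArea)
hu=cv2.convexHull(cn); e=cv2.approxPolyDP(hu,9,True)[:,0]
print(st,e.tolist(),e.mean(0))
# outer circle of bolt face (low saturation), visible rim of hole at .095
b=rect(c,.095,.53,.1075,65,4); h=cv2.cvtColor(b,cv2.COLOR_RGB2HSV)
f,ce,st=blob((h[...,1]>120)&(h[...,2]>115)&(h[...,0]<20)&(np.hypot(*(np.mgrid[0:520,0:520]-260))<240),np.array((260,260)))
print(ce,st)
E
```

```text
ee_pos [0.5323, 0.1094, 0.1432]
eef_rot [[-0.9415, 0.3369, 0.0016], [0.3369, 0.9415, -0.0001], [-0.0016, 0.0004, -1.0]]
joint_pos [0.0985, 0.0918, 1.4893, -0.0003, 1.5589, -1.1287]
ft_force [3.0227, -0.3947, -4.6798]
ft_torque [-0.3372, -0.8407, 0.0232]
[  129   111   188   225 30201] [[219, 111], [255, 130], [309, 202], [316, 284], [260, 335], [148, 303], [135, 254], [132, 177]] [221.75 224.5 ]
[224.7781612  256.67603951] [    25     25    434    435 105482]
```

It dropped in: the height fell 2.5 mm and the upward push vanished. I'll go down gently to the full depth.

Emit:
send_rows(moves=[[-0.015, 0, 0.03, 0, 0, 0, 20], [0, 0, 0.03, 0, 0, 0, 20], [0, 0, 0.03, 0, 0, 0, 20], [0, 0, 0.03, 0, 0, 0, 20], [0, 0, 0.03, 0, 0, 0, 20], [0, 0, 0, 0, 0, 0, 20], [0, 0, 0, 0, 0, 0, 20], [0, 0, 0, 0, 0, 0, 20]])

```text
time_s: 16.55
ee_pos: [0.5324, 0.1092, 0.1374]
eef_rot: [[-0.942, 0.337, 0.001], [0.337, 0.942, 0.0], [-0.0, 0.0, -1.0]]
ft_force: [3.1, -0.4, -2.4]
grip_width: 0.0339
finger_force: 30.0
```

Emit:
send_rows(moves=[[-0.02, 0, 0.02, 0, 0, 0, 20], [0, 0, 0.03, 0, 0, 0, 20], [0, 0, 0.03, 0, 0, 0, 20], [0, 0, 0.03, 0, 0, 0, 20], [0, 0, 0, 0, 0, 0, 20], [0, 0, 0, 0, 0, 0, 20], [0, 0, 0, 0, 0, 0, 20], [0, 0, 0, 0, 0, 0, 20]])

```text
time_s: 17.35
ee_pos: [0.5327, 0.109, 0.1333]
eef_rot: [[-0.942, 0.337, -0.0], [0.337, 0.942, 0.0], [0.0, -0.0, -1.0]]
ft_force: [-0.4, -1.2, 1.8]
grip_width: 0.0338
finger_force: 30.0
```

Fully down, with about 4 N of press. Now I'll turn clockwise.

Emit:
send_rows(moves=[[0, 0, 0, 0, 0, 0.9, 20], [0, 0, 0, 0, 0, 0.9, 20], [0, 0, 0, 0, 0, 0.9, 20], [0, 0, 0, 0, 0, 0.9, 20], [0, 0, 0, 0, 0, 0.9, 20], [0, 0, 0, 0, 0, 0.9, 20], [0, 0, 0, 0, 0, 0.9, 20], [0, 0, 0, 0, 0, 0, 20]])

```text
time_s: 18.15
ee_pos: [0.5332, 0.1088, 0.1333]
eef_rot: [[-0.709, 0.705, 0.001], [0.705, 0.709, -0.0], [-0.001, 0.0, -1.0]]
ft_force: [0.5, -0.9, 1.0]
grip_width: 0.0336
finger_force: 30.0
```

```bash
cat > t.py <<'E'
from h import *
s=sense(); R=np.array(s["eef_rot"])
print(s["time_s"],"yaw",np.degrees(np.arctan2(R[1,0],R[0,0])).round(2),"pos",np.round(s["ee_pos"],4),"F",np.round(s["ft_force"],1),"T",np.round(s["ft_torque"],3),"j6",round(np.degrees(s["joint_pos"][5]),1),s["effort"][5])
E
python3 t.py
```

```text
18.15 yaw 135.14 pos [0.5332 0.1088 0.1333] F [ 0.5 -0.9  1. ] T [-0.259 -0.131  0.156] j6 -39.6 0.42846573516726494
```

Emit:
send_rows(moves=[[0, 0, 0, 0, 0, 1, 20], [0, 0, 0, 0, 0, 1, 20], [0, 0, 0, 0, 0, 1, 20], [0, 0, 0, 0, 0, 1, 20], [0, 0, 0, 0, 0, 1, 20], [0, 0, 0, 0, 0, 1, 20], [0, 0, 0, 0, 0, 1, 20], [0, 0, 0, 0, 0, 1, 20]])

```text
time_s: 18.95
ee_pos: [0.5331, 0.1088, 0.1334]
eef_rot: [[-0.226, 0.974, 0.001], [0.974, 0.226, -0.0], [-0.001, 0.001, -1.0]]
ft_force: [1.4, -0.7, 1.7]
grip_width: 0.034
finger_force: 30.0
```

Emit:
send_rows(moves=[[0, 0, 0, 0, 0, 1, 20], [0, 0, 0, 0, 0, 1, 20], [0, 0, 0, 0, 0, 1, 20], [0, 0, 0, 0, 0, 1, 20], [0, 0, 0, 0, 0, 1, 20], [0, 0, 0, 0, 0, 1, 20], [0, 0, 0, 0, 0, 0, 20], [0, 0, 0, 0, 0, 0, 20]])

```text
time_s: 19.75
ee_pos: [0.533, 0.1088, 0.1333]
eef_rot: [[0.187, 0.982, 0.0], [0.982, -0.187, -0.0], [-0.0, 0.0, -1.0]]
ft_force: [-0.5, -0.9, 2.5]
grip_width: 0.0338
finger_force: 30.0
```

```bash
python3 t.py
```

```text
19.75 yaw 79.24 pos [0.533  0.1088 0.1333] F [-0.5 -0.9  2.5] T [-0.471  0.079  0.12 ] j6 16.3 0.1534065417945385
```

Emit:
send_rows(moves=[[0, 0, 0, 0, 0, 0.8, 20], [0, 0, 0, 0, 0, 0.8, 20], [0, 0, 0, 0, 0, 0.8, 20], [0, 0, 0, 0, 0, 0.8, 20], [0, 0, 0, 0, 0, 0.8, 20], [0, 0, 0, 0, 0, 0, 20], [0, 0, 0, 0, 0, 0, 20], [0, 0, 0, 0, 0, 0, 20]])

```text
time_s: 20.55
ee_pos: [0.533, 0.1088, 0.1333]
eef_rot: [[0.451, 0.892, 0.0], [0.892, -0.451, -0.0], [-0.0, 0.0, -1.0]]
ft_force: [-0.5, -1.8, 3.5]
grip_width: 0.0336
finger_force: 30.0
```

```bash
python3 t.py
```

```text
20.55 yaw 63.19 pos [0.533  0.1088 0.1333] F [-0.5 -1.8  3.5] T [-0.543  0.171  0.063] j6 32.4 0.1370365172624588
```

Emit:
send_rows(moves=[[0, 0, 0, 0, 0, 0.5, 20], [0, 0, 0, 0, 0, 0.5, 20], [0, 0, 0, 0, 0, 0.5, 20], [0, 0, 0, 0, 0, 0.5, 20], [0, 0, 0, 0, 0, 0, 20], [0, 0, 0, 0, 0, 0, 20], [0, 0, 0, 0, 0, 0, 20], [0, 0, 0, 0, 0, 0, 20]])

```text
time_s: 21.35
ee_pos: [0.533, 0.1089, 0.1333]
eef_rot: [[0.572, 0.821, 0.0], [0.821, -0.572, -0.0], [-0.0, 0.0, -1.0]]
ft_force: [-0.6, -2.9, 4.8]
grip_width: 0.0341
finger_force: 30.0
```

```bash
python3 t.py
```

```text
21.35 yaw 55.14 pos [0.533  0.1089 0.1333] F [-0.6 -2.9  4.8] T [-0.657  0.31   0.174] j6 40.4 0.14440478291362524
```

Emit:
send_rows(moves=[[0, 0, 0, 0, 0, 0.5, 20], [0, 0, 0, 0, 0, 0.5, 20], [0, 0, 0, 0, 0, 0.5, 20], [0, 0, 0, 0, 0, 0.5, 20], [0, 0, 0, 0, 0, 0, 20], [0, 0, 0, 0, 0, 0, 20], [0, 0, 0, 0, 0, 0, 20], [0, 0, 0, 0, 0, 0, 20]])

```text
time_s: 22.15
ee_pos: [0.533, 0.1089, 0.1333]
eef_rot: [[0.68, 0.733, 0.0], [0.733, -0.68, -0.0], [0.0, 0.0, -1.0]]
ft_force: [-1.0, -1.7, 4.7]
grip_width: 0.0337
finger_force: 30.0
```

```bash
python3 t.py
```

```text
22.15 yaw 47.14 pos [0.533  0.1089 0.1333] F [-1.  -1.7  4.7] T [-0.733  0.414  0.176] j6 48.4 0.14273542910814285
```

Emit:
send_rows(moves=[[0, 0, 0, 0, 0, 0.4, 20], [0, 0, 0, 0, 0, 0.4, 20], [0, 0, 0, 0, 0, 0.4, 20], [0, 0, 0, 0, 0, 0.4, 20], [0, 0, 0, 0, 0, 0, 20], [0, 0, 0, 0, 0, 0, 20], [0, 0, 0, 0, 0, 0, 20], [0, 0, 0, 0, 0, 0, 20]])

```text
time_s: 22.95
ee_pos: [0.5329, 0.1089, 0.1333]
eef_rot: [[0.758, 0.653, 0.0], [0.653, -0.758, -0.0], [0.0, 0.0, -1.0]]
ft_force: [-1.2, -2.1, 4.8]
grip_width: 0.0336
finger_force: 30.0
```

```bash
python3 t.py
```

```text
22.95 yaw 40.73 pos [0.5329 0.1089 0.1333] F [-1.2 -2.1  4.8] T [-0.715  0.444  0.149] j6 54.8 0.1478315982967615
```

Emit:
send_rows(moves=[[0, 0, 0, 0, 0, 0.4, 20], [0, 0, 0, 0, 0, 0.4, 20], [0, 0, 0, 0, 0, 0.4, 20], [0, 0, 0, 0, 0, 0.4, 20], [0, 0, 0, 0, 0, 0, 20], [0, 0, 0, 0, 0, 0, 20], [0, 0, 0, 0, 0, 0, 20], [0, 0, 0, 0, 0, 0, 20]])

```text
time_s: 23.75
ee_pos: [0.5329, 0.1089, 0.1333]
eef_rot: [[0.826, 0.564, 0.0], [0.564, -0.826, -0.0], [0.0, 0.0, -1.0]]
ft_force: [-2.1, -1.9, 4.2]
grip_width: 0.0339
finger_force: 30.0
```

```bash
python3 t.py
```

```text
23.75 yaw 34.33 pos [0.5329 0.1089 0.1333] F [-2.1 -1.9  4.2] T [-0.704  0.461  0.149] j6 61.2 0.14775638468563557
```

Emit:
send_rows(moves=[[0, 0, 0, 0, 0, 0.4, 20], [0, 0, 0, 0, 0, 0.4, 20], [0, 0, 0, 0, 0, 0.4, 20], [0, 0, 0, 0, 0, 0.4, 20], [0, 0, 0, 0, 0, 0, 20], [0, 0, 0, 0, 0, 0, 20], [0, 0, 0, 0, 0, 0, 20], [0, 0, 0, 0, 0, 0, 20]])

```text
time_s: 24.55
ee_pos: [0.5329, 0.1089, 0.1333]
eef_rot: [[0.883, 0.469, 0.0], [0.469, -0.883, -0.0], [0.0, 0.0, -1.0]]
ft_force: [-0.7, -2.4, 5.5]
grip_width: 0.034
finger_force: 30.0
```

```bash
python3 t.py
```

```text
24.55 yaw 27.94 pos [0.5329 0.1089 0.1333] F [-0.7 -2.4  5.5] T [-0.664  0.433  0.201] j6 67.6 0.1882015261799097
```

Emit:
send_rows(moves=[[0, 0, 0, 0, 0, 0.3, 20], [0, 0, 0, 0, 0, 0.3, 20], [0, 0, 0, 0, 0, 0.2, 20], [0, 0, 0, 0, 0, 0, 20], [0, 0, 0, 0, 0, 0, 20], [0, 0, 0, 0, 0, 0, 20], [0, 0, 0, 0, 0, 0, 20], [0, 0, 0, 0, 0, 0, 20]])

```text
time_s: 25.35
ee_pos: [0.5329, 0.109, 0.1333]
eef_rot: [[0.908, 0.419, 0.0], [0.419, -0.908, -0.0], [0.0, 0.0, -1.0]]
ft_force: [-1.6, -2.1, 4.7]
grip_width: 0.0338
finger_force: 30.0
```

```bash
python3 t.py
```

```text
25.35 yaw 24.76 pos [0.5329 0.109  0.1333] F [-1.6 -2.1  4.7] T [-0.703  0.536  0.286] j6 70.8 0.2640015911310911
```

Emit:
send_rows(moves=[[0, 0, 0, 0, 0, 0.25, 20], [0, 0, 0, 0, 0, 0.25, 20], [0, 0, 0, 0, 0, 0, 20], [0, 0, 0, 0, 0, 0, 20], [0, 0, 0, 0, 0, 0, 20], [0, 0, 0, 0, 0, 0, 20], [0, 0, 0, 0, 0, 0, 20], [0, 0, 0, 0, 0, 0, 20]])

```text
time_s: 26.15
ee_pos: [0.5329, 0.109, 0.1333]
eef_rot: [[0.922, 0.387, -0.0], [0.387, -0.922, -0.0], [-0.0, 0.0, -1.0]]
ft_force: [-2.0, -2.3, 6.5]
grip_width: 0.0338
finger_force: 30.0
```

```bash
python3 t.py
```

```text
26.15 yaw 22.76 pos [0.5329 0.109  0.1333] F [-2.  -2.3  6.5] T [-0.692  0.469  0.255] j6 72.8 0.31117234379053116
```

Torque is climbing along the stop's slope (0.15 to 0.31 N m over about 6°), so the bolt is snug. I'll ease back slightly, let go and withdraw straight up.

Emit:
send_rows(moves=[[0, 0, 0, 0, 0, -0.3, 20], [0, 0, 0, 0, 0, -0.3, 20], [0, 0, 0, 0, 0, 0, 20], [0, 0, 0, 0, 0, 0, 70], [0, 0, 0, 0, 0, 0, 70], [0, 0, 0, 0, 0, 0, 70], [0, 0, 0, 0, 0, 0, 70], [0, 0, 0, 0, 0, 0, 70]])

```text
time_s: 26.95
ee_pos: [0.5328, 0.1091, 0.1327]
eef_rot: [[0.905, 0.424, -0.001], [0.424, -0.905, 0.0], [-0.0, -0.001, -1.0]]
ft_force: [-0.4, 0.1, -0.7]
grip_width: 0.0689
finger_force: 0.0
```

Emit:
send_rows(moves=[[0, 0, 0, 0, 0, 0, 70], [0, 0, 0, 0, 0, 0, 70], [0, 0, -0.2, 0, 0, 0, 70], [0, 0, -0.4, 0, 0, 0, 70], [0, 0, -0.6, 0, 0, 0, 70], [0, 0, -0.6, 0, 0, 0, 70], [0, 0, -0.6, 0, 0, 0, 70], [0, 0, -0.6, 0, 0, 0, 70]])

```text
time_s: 27.75
ee_pos: [0.5329, 0.109, 0.2549]
eef_rot: [[0.905, 0.424, 0.001], [0.424, -0.905, 0.0], [0.001, 0.0, -1.0]]
ft_force: [-0.2, 0.0, -0.1]
grip_width: 0.07
finger_force: 0.0
```

Emit:
send_rows(moves=[[0, 0, -0.3, 0, 0, 0, 70], [0, 0, 0, 0, 0, 0, 70], [0, 0, 0, 0, 0, 0, 70], [0, 0, 0, 0, 0, 0, 70], [0, 0, 0, 0, 0, 0, 70], [0, 0, 0, 0, 0, 0, 70], [0, 0, 0, 0, 0, 0, 70], [0, 0, 0, 0, 0, 0, 70]])

```text
time_s: 28.55
ee_pos: [0.5329, 0.109, 0.2649]
eef_rot: [[0.905, 0.424, -0.0], [0.424, -0.905, 0.0], [-0.0, -0.0, -1.0]]
ft_force: [-0.0, -0.7, -0.3]
grip_width: 0.0701
finger_force: 0.0
```

```bash
python3 t.py; python3 - <<'E'
from h import *
c=capture("scene")["image"][100:300,200:500]
w=capture("wrist"); r=rect(w,.168,.533,.109,40,5)
cv2.imwrite("pics/end.png",np.hstack([cv2.resize(c,(600,400),interpolation=2)[:,100:500],r])[:,:,::-1])
E
```

```text
28.55 yaw 25.11 pos [0.5329 0.109  0.2649] F [-0.  -0.7 -0.3] T [-0.02   0.118  0.   ] j6 70.5 -2.8360607302602148e-05
```

View pics/end.png

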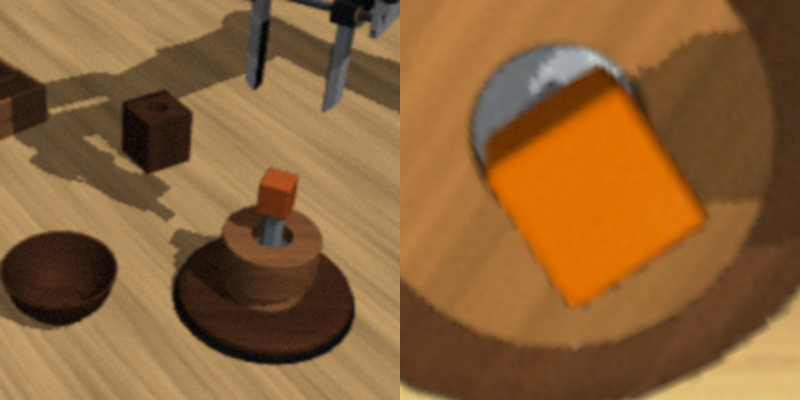

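The end view shows the key standing in the bolt, its handle centred on the socket at the fully-down height. The gripper is clear, and the bowl, box and block look undisturbed.

```bash
python3 -c "
from bench import *
print(job_done())"
```

```text
the job is handed in; nothing more can be done
None
```

The job is handed in: I turned the bolt clockwise about 138° at the gripper until the resistance clearly climbed (0.15 to 0.31 N m), then left the key standing fully down in it, released, with the gripper clear and the bowl, box and cup never approached.

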